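Feel for the heavy side of a flywheel

TASK

Free the flywheel by turning the brake knob on its stand clockwise until it clicks over, then crank the wheel slowly a full turn by its handle to feel where its hidden heavy side is. Bring the heavy side to the bottom and finish while still gripping the handle and holding the wheel still there, brake off, so that the light side on top can be marked. Leave the other things on the bench where they are.

Things in the scene. Friction and masses are not known exactly. Their poses are not given: they have to be found in the camera images.
- stand: green flywheel test stand, fixed. Origin: underside of the base plate below the wheel's middle. Stand's frame, mm: plate x -190 to 90, y -55 to 95, 16 thick; axle level along y at z 140; bearing pedestal behind the wheel (y 30 to 91, x within 35, top 174); brake pillar 70 x 60, 156 tall, centred at x -140, y 0, knob on top. Crank handle on the -y side, nothing there above the plate.
- axle (a point): on the axle, middle of the flywheel's front (-y) face, 13 mm from the stand's origin along -y, 140 mm up; fixed, with the stand's axes. The wheel is a plain steel disc, 130 mm across, 26 mm thick. Sealed inside, unseen, is a lead slug of 0.38 to 0.57 kg, 42 mm off the axle, at an angle to the handle that differs at every start: that is the heavy side.
- wheel_back (a point): on the axle at the wheel's back face, 26 mm behind axle; fixed. Stiff bearing: drag 0.27 N m against 0.16 to 0.24 N m from the slug, so the freed wheel stays where left; it turns without end. The heavy side is felt in the changing force at the handle round a turn (1 to 11 N when moving; stopped, the slug's pull give or take the drag), greatest with the slug level.
- handle_grip (a point): where to grip the crank handle: a round wooden sleeve, 22 mm across, 90 mm long, parallel to the stand's y, turning freely on a pin 45 mm from the axle, so a hand pointing down can carry it all round without turning. The point is on the sleeve's centre line, 88 mm in front (-y) of the stand's origin; the sleeve spans 28 to 118 mm in front. Its orientation tells nothing.
- brake_knob (a joint): turn of the brake knob, rad: about 0.1 with the brake on (at the start), growing clockwise seen from above, stop at 1.3. It needs at most 0.25 N m and stiffens before its click at 0.9; past it the knob springs on and stays at 1.2 to 1.3; let go before the click, it springs back. With the brake on, a shoe holds the wheel fast.
- knob_grip (a point): where to grip the brake knob: a black bar 44 long, 14 wide, 32 mm tall on a disc 48 mm across. The point is on the knob's upright axis, 10 mm below the bar's top, 187 mm above the table. With the brake on the bar lies along the stand's x. This point's own x axis is along the bar.
- screwdriver: bystander, to be left alone: a screwdriver, 200 mm long
- hammer: bystander, to be left alone: a hammer
- plank: bystander, to be left alone: a plywood offcut, 240 x 80 x 20 mm
- screw_jar: bystander, to be left alone: a closed jar, 60 mm across, 75 mm tall
- tin: bystander, to be left alone: an open metal tin, 74 mm across, 100 mm tall
- washer: bystander, to be left alone: a big steel washer, 48 mm across, 6 mm thick
- try_square: bystander, to be left alone: a try square, wooden stock 110 mm long, blade 140 mm

How it is judged:
On the way, in this order (a step that is already met when the one before it is completed fails the run):
1. the brake knob is past its click (value of joint brake_knob above 1.05 rad), for 0.2 s.
2. the wheel has been cranked to about the opposite side of where it started (handle 82 mm or more from its start) (distance of handle_grip from where it was at the start of the episode above 0.082 m).
At the end, for the whole second after the job is handed in: The heavy side is within about 25 degrees of straight down, the fingers grip the handle (more than 3 N), the wheel is still (handle slower than 10 mm/s) and the brake is off (knob past 1.05 rad), through the last second (z of core_c0 in the frame of axle below -0.038 m and contact force between the fingers and handle above 3 N and linear speed of handle below 0.01 m/s and value of joint brake_knob above 1.05 rad); the arm keeps its last pose, push and grip.
It fails at once if a bystander is moved more than 30 mm (distance of any of screwdriver, hammer, plank, screw_jar, tin, washer, try_square from where it was at the start of the episode above 0.03 m).
It also fails if it takes over 72 s, if anything falls off the work surface, if the arm or the gripper's body presses on something with over 40 N, if the wrist force passes 120 N, or if a joint passes its speed limit or range.

ROBOT

A 6-joint arm with a two-finger parallel gripper is mounted at the origin on the work surface. World frame = base frame: x ahead of the robot, y to its left, z up, the work surface at z = 0. Lengths are in m, angles in rad, forces in N, time in s.
With the tool pointing down it reaches from about 0.375 to 0.975 m from the base axis. Payload 3.8 kg.
Tool frame: the origin (TCP) lies at the very end of the fingers, on their centre line; the grasp point (between the pads) lies 19 mm behind it; z points along the fingers, y is the line along which they close (so a half turn about z gives the same grasp; the last joint's range is limited). The gripper opens to 85 mm and grips with 20 to 120 N. Pads are 22 mm wide; open, the fingers measure 114 mm over their backs; the gripper's body (76 mm by 85 mm) begins 54 mm behind the grasp point. The pads swing forward as they close: fully open they stand 13 mm farther back than shut.
Start: joints at [1.087, 0.264, 1.604, -0, 1.274, -0.037], TCP at [0.292, 0.609, 0.231] pointing down, gripper open.
Joint ranges: [-2.63, 2.63], [-0.94, 2.18], [0.31, 2.57], [-1.31, 4.45], [0, 2.66], [-2.55, 2.55]. Speed limits (rad/s): [2.57, 2.57, 3.14, 3.14, 3.14, 3.14].

INTERFACE

Orientations are given as a rotation vector (axis times angle).
In Python, from workcell import bot gives the robot as it stands.
- The arm moves only by the shell command python3 -m creep 'ROWS' [FORCE]. ROWS is JSON, a list of rows, each a list of 5 numbers: the shift along the tool's x, y, z in units of 0.05 m (1.0 is 0.05 m), then the turn about the tool's z in units of 0.1 rad (1.0 is 0.1 rad), then the opening, from 0 (shut) to 1 (fully open). In form: [[tx, ty, tz, spin, hand], ...]. A call has 1 to 20 rows; each row shifts and turns the commanded pose from where the row before left it, along the tool's axes as they then stand; what a row does not reach is not made up. A row lasts 1/8 s, in which the tool goes at most 62.5 mm and 10.7 degrees, less where a joint would pass 70% of its speed; a pose out of reach is approached as far as the arm can. A call with a number of a shift or a turn outside -1 to 1 is refused whole. A call with a gripper value outside its range is refused whole. The fingers move at their own pace and stop on an object; FORCE is the grip in N (left out, the last holds). Time passes only in rows, so rows that do not move let the fingers close. It gives the time, the measured TCP pose, the force, the opening and the grip force at its end, in the units of the state.
- bot.read_state(): the state, without advancing time (a new reading comes with each control period).
- bot.read_camera(name): name is "side" or "top"; returns a dict with "pixels" (420x560x3 uint8, red, green, blue), "vfov" (degrees; the focal length in pixels is half the picture's height over the tangent of half this angle, whatever the lens; pixels are square), "cx", "cy" (the principal point, pixels), "dist_coeffs" ([k1, k2, p1, p2, k3] as OpenCV has them; the pictures are not rectified), "world_to_cam" (4x4, takes a point from world to camera coordinates). Camera axes: x right, y down, z forward; pixel columns grow to the right and rows downward; lengths in m; the calibration is good to about 2 mm. A picture is of the moment at which its call begins. There is no depth.
- bot.finish_job(): hands the job in; it is judged then, once.
Trained networks look in a picture, given as the dict that the camera call returned (one of the last four; its "shot" number tells which), for a name from the list of things; names that differ only in an ending like _2 or _b are one class to them, and where a whole thing is asked for, a point or a joint stands for the part that bears it (a point fixed in the world has none). Each returns a list of dicts, best first, with "score" (0 to 1); they miss things now and then, are a little off and sometimes report something else, mostly with a low value. They report only what shows in the picture. A call takes as long as a camera call.
- bot.look_for(target, picture): "bbox" ([left, top, right, bottom] in pixels, round what is visible of it).
- bot.regions_of(target, picture): "mask" (420x560 bool, what is visible of it) and "bbox" ([left, top, right, bottom] in pixels, round what is visible of it).
The state is a dict: "time": time; "q": joint angles; "joint_vel": joint speeds; "joint_torque": joint torques, N m; "tool_pos": TCP position; "tcp_rot": TCP orientation; "wrist_force": force on the tool from outside, world axes, zero at the start; "torque": the same for the moment, N m; "width": opening from 0.0 (shut) to 1.0 (fully open); "grip_force": force on a finger pad.
Only numpy, scipy, OpenCV 4.12 (cv2) and the standard library are available. Lean on these libraries where they do the work, as an engineer would, in place of code of your own. Each camera call takes 0.05 s, during which the arm holds its last target. There are 200 camera calls.

## Working session

There is one attempt and no reset: what is moved stays moved. The work goes in short steps, Python scripts to look and compute and a shell command to move; the robot and the scene stay as the last step left them, time stands still between calls to the robot, and variables do not carry over. Pictures are saved under pics/ and viewed, at most 10 in all, crops included, and the job is handed in when it is done.

```bash
mkdir -p pics
cat > h.py <<'E'
import numpy as np,cv2
from workcell import bot
def cam(n):return bot.read_camera(n)
def K(c):
    f=c["pixels"].shape[0]/2/np.tan(np.radians(c["vfov"])/2)
    return np.array([[f,0,c["cx"]],[0,f,c["cy"]],[0,0,1.]])
def proj(c,P):
    M=np.array(c["world_to_cam"]);r,_=cv2.Rodrigues(M[:3,:3])
    return cv2.projectPoints(np.array(P,float).reshape(-1,1,3),r,M[:3,3],K(c),np.array(c["dist_coeffs"],float))[0].reshape(-1,2)
def ray(c,uv):
    u=cv2.undistortPoints(np.array(uv,float).reshape(-1,1,2),K(c),np.array(c["dist_coeffs"],float)).reshape(-1,2)
    M=np.array(c["world_to_cam"]);R=M[:3,:3]
    return -R.T@M[:3,3],(R.T@np.c_[u,np.ones(len(u))].T).T
def atz(c,uv,z):
    o,d=ray(c,uv);return o+d*((z-o[2])/d[:,2])[:,None]
def save(c,n,img=None):cv2.imwrite('pics/'+n+'.png',cv2.cvtColor(c["pixels"] if img is None else img,cv2.COLOR_RGB2BGR))
E
python3 - <<'E'
from h import *
s=bot.read_state();print(s)
for n in("side","top"):
    c=cam(n);save(c,n)
    M=np.array(c["world_to_cam"]);print(n,(-M[:3,:3].T@M[:3,3]).round(3))
    for t in("stand","axle","handle_grip","brake_knob","knob_grip","tin","screw_jar","hammer","plank","screwdriver","washer","try_square"):
        try:print(t,[(np.round(r["bbox"]).tolist(),round(r["score"],2)) for r in bot.look_for(t,c)][:2])
        except Exception as e:print(t,e)
E
```

```text
{'time': 0.0, 'q': array([ 1.08708460e+00,  2.64759587e-01,  1.60542225e+00,  1.72286537e-05,
        1.27372378e+00, -3.68574892e-02]), 'joint_vel': array([ 1.51903141e-03,  5.61898280e-04,  1.16108453e-03, -8.51918137e-06,
        7.82287139e-04, -8.87718014e-04]), 'joint_torque': array([-2.24065494e-03, -5.15098786e+01, -3.67321336e+01, -1.19175738e-04,
        1.27254595e-02, -3.56884890e-06]), 'tool_pos': array([0.29130336, 0.60805967, 0.22993166]), 'tcp_rot': array([-0.69596354, -3.06290502,  0.00350349]), 'wrist_force': array([-0.67078526, -0.55280192, -0.85151816]), 'torque': array([ 0.03255199, -0.01206953, -0.03470211]), 'grip_force': 0.0, 'width': 1.000033203750347}
side [ 0.033 -0.804  0.975]
stand [([234.0, 164.0, 332.0, 259.0], 0.82)]
axle [([229.0, 164.0, 326.0, 258.0], 0.86), ([255.0, 190.0, 274.0, 208.0], 0.43)]
handle_grip [([294.0, 198.0, 318.0, 219.0], 0.55)]
brake_knob [([252.0, 185.0, 271.0, 208.0], 0.72)]
knob_grip [([253.0, 190.0, 272.0, 207.0], 0.68)]
tin [([341.0, 222.0, 370.0, 264.0], 0.87)]
screw_jar [([238.0, 137.0, 253.0, 164.0], 0.7)]
hammer [([367.0, 2
[... 228 characters left out ...]
28  -0.011  1.22 ]
stand [([235.0, 145.0, 321.0, 254.0], 0.89)]
axle [([236.0, 146.0, 321.0, 253.0], 0.74)]
handle_grip [([285.0, 174.0, 317.0, 185.0], 0.77)]
brake_knob [([271.0, 209.0, 293.0, 232.0], 0.65), ([237.0, 143.0, 322.0, 254.0], 0.31)]
knob_grip [([272.0, 205.0, 292.0, 228.0], 0.52)]
tin [([340.0, 144.0, 365.0, 173.0], 0.9)]
screw_jar [([136.0, 169.0, 165.0, 192.0], 0.77), ([237.0, 146.0, 321.0, 254.0], 0.33)]
hammer [([367.0, 136.0, 458.0, 173.0], 0.89), ([394.0, 228.0, 457.0, 321.0], 0.69)]
plank [([393.0, 226.0, 458.0, 318.0], 0.97)]
screwdriver [([357.0, 232.0, 371.0, 300.0], 0.74)]
washer [([321.0, 213.0, 337.0, 224.0], 0.64)]
try_square [([118.0, 234.0, 171.0, 285.0], 0.84)]
```

View pics/side.png

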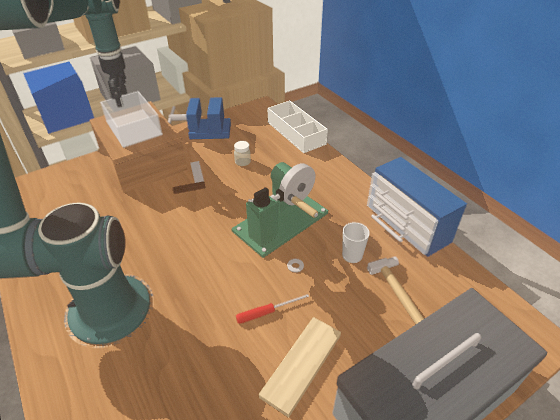

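View pics/top.png

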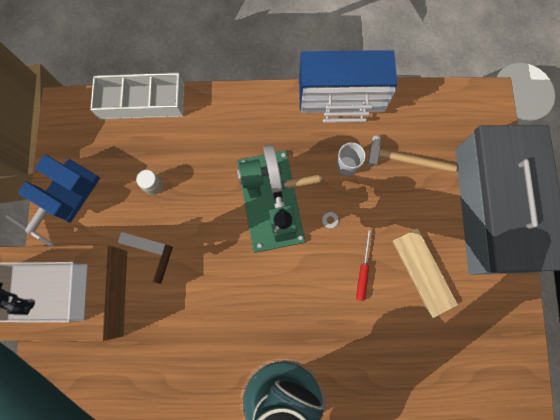

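The side view shows the green stand around (234-332, 164-259), with the knob at (261,197), the wheel at (297,182) and the handle at (303,208). In the top view the knob is at (282,219) and the handle runs from (285,184) to (320,179). The tin at (351,158) and the washer at (330,219) are close by. Next I'll fit the stand pose to the green silhouette.

```bash
cat > fit.py <<'E'
from h import *
from scipy.optimize import minimize
B=[(-190,90,-55,95,0,16),(-175,-105,-30,30,0,156),(-35,35,30,91,0,174)]
def T(p,X):
    x,y,a=p[:3];X=np.array(X,float);c,s=np.cos(a),np.sin(a)
    return np.c_[x+c*X[:,0]-s*X[:,1],y+s*X[:,0]+c*X[:,1],X[:,2]]
def hull(c,p,X,S=4):
    u=proj(c,T(p,np.array(X)/1000));m=np.zeros((420*S//2,560*S//2),np.uint8)
    m=np.zeros((420*S,560*S),np.uint8)
    cv2.fillPoly(m,[cv2.convexHull(((u+.5)*S-.5).round().astype(np.int32))],1);return m
box=lambda b:[(x,y,z) for x in b[:2] for y in b[2:4] for z in b[4:]]
t=np.linspace(0,2*np.pi,40)
disc=[(65*np.cos(a),y,140+65*np.sin(a)) for a in t for y in(-13,13)]
knob=[(-140+24*np.cos(a),24*np.sin(a),z) for a in t for z in(156,197)]
def green(c):
    h=cv2.cvtColor(c["pixels"],cv2.COLOR_RGB2HSV);m=((h[...,0]>48)&(h[...,0]<88)&(h[...,1]>80)&(h[...,2]>25)).astype(np.uint8)
    b=bot.regions_of("stand",c)[0]["bbox"];k=np.zeros_like(m);a=[int(v) for v in b];k[a[1]-15:a[3]+15,a[0]-15:a[2]+15]=1;return m*k
def run():
    cs=[cam("top"),cam("side")];g=[cv2.resize(green(c),None,fx=4,fy=4,interpolation=cv2.INTER_LINEAR) for c in cs]
    def cost(p):
        L=0
        for c,m in zip(cs,g):
            r=np.zeros_like(m)
            for b in B:r|=hull(c,p,box(b))
            ig=hull(c,p,disc)|hull(c,p,knob)|hull(c,p,[(x,y,z) for x in(-57,57) for y in(-120,-13) for z in(83,197)])
            L+=((r!=m)&(ig==0)).sum()/(r.sum())
        return L
    p0=np.r_[atz(cs[0],[[275,185]],.08)[0][:2],.12];best=None
    for da in(-.08,0,.08):
        r=minimize(cost,p0+[0,0,da],method="Nelder-Mead",options=dict(initial_simplex=[p0+[0,0,da]+d for d in np.array([[0,0,0],[.02,0,0],[0,.02,0],[0,0,.08]])],xatol=1e-4,fatol=1e-5))
        if best is None or r.fun<best.fun:best=r
        print(r.x.round(4),r.fun)
    return cs,best.x
if __name__=="__main__":
    cs,p=run();np.save("p.npy",p)
    H=[]
    for c in cs:
        m=bot.regions_of("handle_grip",c)[0]["mask"];v,u=np.nonzero(m);H.append((u,v));print("handle",u.mean(),v.mean(),len(u))
    def hp(th,y=-73):return [(45*np.cos(th),y,140+45*np.sin(th))]
    e=[(sum(np.hypot(*(proj(c,T(p,np.array(hp(th))/1000))[0]-[h[0].mean(),h[1].mean()])) for c,h in zip(cs,H)),th) for th in np.linspace(-np.pi,np.pi,361)]
    e.sort();print(e[:3])
    th=e[0][1]
    pts=dict(knob=(-140,0,187),axle=(0,-13,140),grip=(45*np.cos(th),-88,140+45*np.sin(th)))
    for k,v in pts.items():print(k,T(p,np.array([v])/1000).round(4))
    out=[]
    for c in cs:
        im=c["pixels"].copy();im=cv2.resize(im,None,fx=4,fy=4)
        for b in B+[None,0]:
            X=disc if b is None else knob if b==0 else box(b)
            k=hull(c,p,X);cn,_=cv2.findContours(k,0,1);cv2.drawContours(im,cn,-1,(255,0,0),1)
        for v in pts.values():
            u=proj(c,T(p,np.array([v])/1000))[0]*4;cv2.circle(im,tuple(int(q) for q in u),4,(255,255,0),-1)
        u=proj(c,T(p,[(0,0,.1)]))[0]*4;x,y=int(u[0]),int(u[1]);out.append(im[y-250:y+330,x-190:x+200])
    save(cs[0],"fit",np.hstack(out))
E
python3 fit.py
```

```text
[0.6083 0.005  0.0817] 0.7739516761794748
[0.6102 0.0066 0.1071] 0.7712927434875355
[0.6113 0.0079 0.1107] 0.7723653149575197
handle 302.7851851851852 180.77777777777777 270
handle 303.7040816326531 206.2295918367347 196
[(np.float64(3.521151561961353), np.float64(-2.949606435870417)), (np.float64(3.5248323434527262), np.float64(-2.9670597283903604)), (np.float64(3.579684544496377), np.float64(-2.9321531433504737))]
knob [[ 0.471  -0.0084  0.187 ]]
axle [[ 0.6116 -0.0063  0.14  ]]
grip [[ 0.5757 -0.0856  0.1314]]
```

View pics/fit.png

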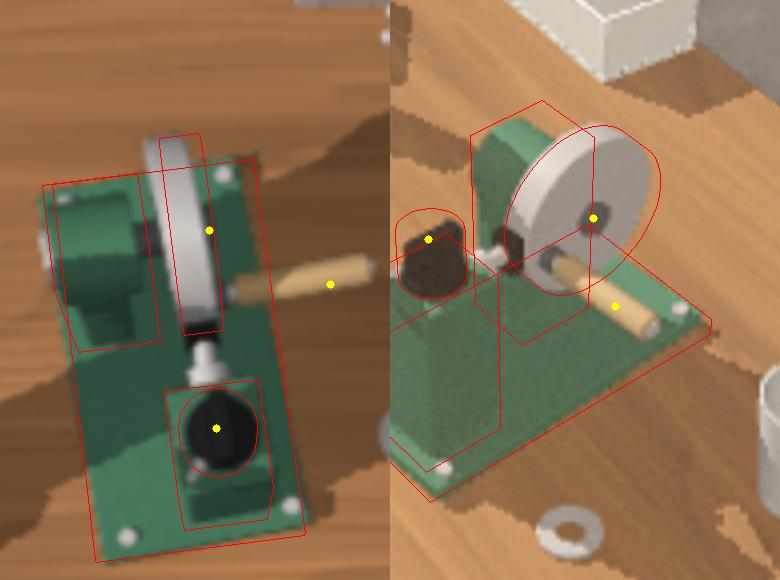

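The overlay shows the fit is off in yaw: the plate's right edge and the wheel disc are both misplaced, so the green mask is probably at fault. I'll check it.

Run:
```python
from h import *
import fit
for n in("top","side"):
    c=cam(n);h=cv2.cvtColor(c["pixels"],cv2.COLOR_RGB2HSV)
    r=bot.regions_of("stand",c)[0];m=r["mask"];print(n,m.sum(),np.percentile(h[m],[2,10,25,50,75,90,98],axis=0).round().tolist(),fit.green(c).sum())
    gr=(h[...,0]>55)&(h[...,0]<95)&(h[...,1]>50);print(gr[m].mean())
```

```text
top 5105 [[7.0, 8.0, 25.0], [11.0, 11.0, 61.0], [71.0, 68.0, 77.0], [73.0, 100.0, 85.0], [74.0, 102.0, 119.0], [74.0, 105.0, 166.0], [120.0, 112.0, 201.0]] 3460
0.7057786483839373
side 4851 [[11.0, 23.0, 63.0], [13.0, 31.0, 100.0], [16.0, 54.0, 105.0], [54.0, 60.0, 111.0], [58.0, 64.0, 153.0], [62.0, 75.0, 163.0], [65.0, 103.0, 225.0]] 1
0.42424242424242425
```

```bash
sed -i 's/(h\[...,0\]>48)&(h\[...,0\]<88)&(h\[...,1\]>80)/(h[...,0]>42)\&(h[...,0]<95)\&(h[...,1]>38)/' fit.py; sed -i 's/\.12\];best/.17];best/' fit.py; python3 fit.py
```

```text
Traceback (most recent call last):
  File "fit.py", line 35, in <module>
    cs,p=run();np.save("p.npy",p)
         ~~~^^
  File "fit.py", line 19, in run
    cs=[cam("top"),cam("side")];g=[cv2.resize(green(c),None,fx=4,fy=4,interpolation=cv2.INTER_LINEAR) for c in cs]
                                              ~~~~~^^^
  File "fit.py", line 17, in green
    b=bot.regions_of("stand",c)[0]["bbox"];k=np.zeros_like(m);a=[int(v) for v in b];k[a[1]-15:a[3]+15,a[0]-15:a[2]+15]=1;return m*k
      ~~~~~~~~~~~~~~~~~~~~~~~~~^^^
IndexError: list index out of range
```

The network missed the stand this time, so I'll use fixed windows for the static stand and take the handle from earlier detections.

```bash
python3 - <<'E'
s=open('fit.py').read()
s=s.replace('b=bot.regions_of("stand",c)[0]["bbox"]','b=[235,145,321,254] if np.array(c["world_to_cam"])[2,2]<-.9 else [230,162,330,258]')
s=s.replace('m=bot.regions_of("handle_grip",c)[0]["mask"]','R=[];\n        while not R:R=bot.regions_of("handle_grip",c)\n        m=R[0]["mask"]').replace("k[a[1]-15:a[3]+15,a[0]-15:a[2]+15]","k[a[1]-5:a[3]+5,a[0]-6:a[2]+6]")
open('fit.py','w').write(s)
E
python3 fit.py
```

```text
[0.6128 0.0132 0.1662] 0.17067285471440524
[0.6125 0.0132 0.1762] 0.17018528639617952
[0.6129 0.0136 0.171 ] 0.17012526908496742
handle 302.1443661971831 180.7605633802817 284
handle 295.1483870967742 265.2903225806452 155
[(np.float64(59.81065573105106), np.float64(-2.600540585471551)), (np.float64(59.810780273546264), np.float64(-2.5830872929516078)), (np.float64(59.820349736256176), np.float64(-2.6179938779914944))]
knob [[ 0.475  -0.0102  0.187 ]]
axle [[0.6151 0.0008 0.14  ]]
grip [[ 0.5899 -0.0797  0.1168]]
```

View pics/fit.png

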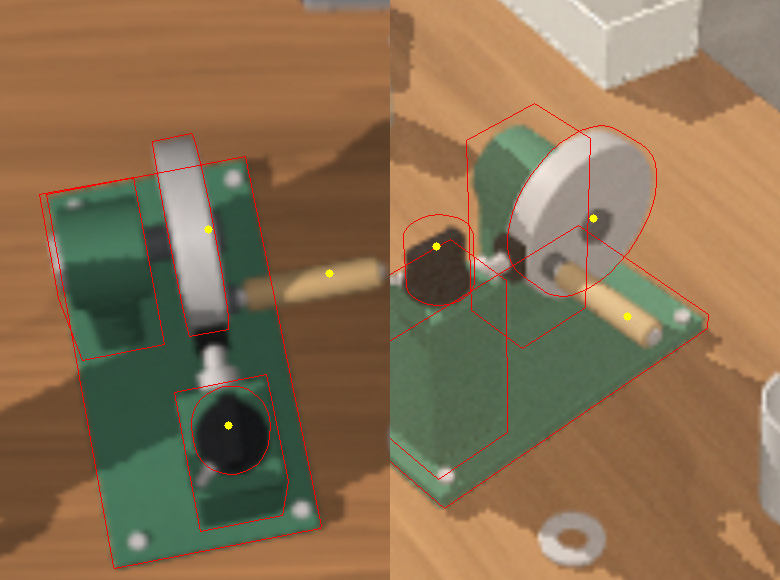

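The plate, wheel and pillar outlines now match in both views. The side "handle" detection at (295,265) was actually the washer, so I'll use the verified sleeve at (303.7,206) instead. Moving above the knob now.

```bash
python3 -m creep '[[-0.43,-0.48,-0.25,0,1],[-0.43,-0.48,-0.25,0,1],[-0.43,-0.48,-0.25,0,1],[-0.43,-0.48,-0.25,0,1],[-0.43,-0.48,0,0,1],[-0.43,-0.48,0,0,1],[-0.43,-0.48,0,0,1],[-0.43,-0.48,0,0,1],[-0.43,-0.48,0,0,1],[-0.43,-0.48,0,0,1],[-0.43,-0.48,0,0,1],[-0.43,-0.48,0,0,1],[-0.43,-0.48,0,0,1],[-0.43,-0.48,0,0,1],[-0.43,-0.48,0,0,1],[-0.43,-0.48,0,0,1],[-0.43,-0.48,0,0,1],[-0.43,-0.48,0,0,1],[-0.43,-0.48,0,0,1],[-0.43,-0.48,0,0,1]]' 60
python3 -m creep '[[0,0,0,-0.88,1],[0,0,0,-0.88,1],[0,0,0,-0.88,1],[0,0,0,-0.88,1],[0,0,0,-0.88,1],[0,0,0,-0.88,1],[0,0,0,-0.88,1],[0,0,0,0,1],[0,0,0,0,1]]'
cat >> h.py <<'E'
from scipy.spatial.transform import Rotation as Ro
def to(target,ang):
    s=bot.read_state();R=Ro.from_rotvec(s["tcp_rot"]).as_matrix();d=np.array(target)-s["tool_pos"]
    a=np.arctan2(R[1,1],R[0,1]);print("pos",s["tool_pos"].round(4),"yang",a.round(3),"tilt",R[:,2].round(3),"q6",s["q"][5].round(3),"F",s["wrist_force"].round(2),"t",s["time"])
    print("units",(R.T@d/.05).round(2),"spin0.1",round(-((ang-a+np.pi)%(2*np.pi)-np.pi)*10,2))
E
python3 - <<'E'
from h import *
import fit
p=np.load('p.npy');cs=[cam("top"),cam("side")]
to([*fit.T(p,[(-.14,0,0)])[0][:2],.170],np.pi/2+p[2])
H=[(302.4,180.8),(303.7,206.2)]
f=lambda th:sum(np.hypot(*(proj(c,fit.T(p,[(.045*np.cos(th),-.073,.14+.045*np.sin(th))]))[0]-h)) for c,h in zip(cs,H))
t=np.linspace(-np.pi,np.pi,361);v=[f(x) for x in t];i=np.argmin(v);print("theta",t[i],v[i])
for z in(.1,):print("tin",atz(cs[0],[[352,157]],z))
E
```

```text
time: 4.8
tool_pos: [0.4723, -0.011, 0.2816]
tcp_rot: [0.696, 3.063, 0.0]
wrist_force: [0.0, 0.5, -0.5]
width: 0.995
grip_force: 0.0
time: 5.92
tool_pos: [0.472, -0.0099, 0.2814]
tcp_rot: [-0.263, 3.13, -0.0]
wrist_force: [-0.3, -0.2, -0.1]
width: 1.003
grip_force: 0.0
pos [ 0.472  -0.0099  0.2813] yang 1.739 tilt [ 0. -0. -1.] q6 -1.813 F [ 0.2  -0.84 -1.08] t 6.025
units [-0.06 -0.02  2.23] spin0.1 -0.03
theta -2.8099800957108707 1.516256557404538
tin [[ 0.65456484 -0.20520082  0.1       ]]
```

```bash
python3 -m creep '[[-0.06,-0.02,0.44,0,0.7],[0,0,0.44,0,0.7],[0,0,0.44,0,0.7],[0,0,0.44,0,0.7],[0,0,0.44,0,0.7],[0,0,0,0,0.5],[0,0,0,0,0],[0,0,0,0,0],[0,0,0,0,0],[0,0,0,0,0],[0,0,0,0,0]]' 60
```

```text
time: 7.4
tool_pos: [0.4762, -0.0104, 0.1727]
tcp_rot: [-0.265, 3.128, -0.0]
wrist_force: [-0.4, 0.2, 5.8]
width: 0.154
grip_force: 61.6
```

```bash
python3 -m creep '[[0,0,0,0.7,0],[0,0,0,0.7,0],[0,0,0,0.7,0],[0,0,0,0.7,0],[0,0,0,0.7,0],[0,0,0,0.7,0],[0,0,0,0.7,0],[0,0,0,0.7,0],[0,0,0,0.7,0],[0,0,0,0.7,0],[0,0,0,0.7,0],[0,0,0,0.7,0],[0,0,0,0.7,0],[0,0,0,0.7,0],[0,0,0,0.7,0],[0,0,0,0.7,0],[0,0,0,0,0],[0,0,0,0,0]]'
python3 - <<'E'
from h import *
to([.475,-.0102,.25],1.742-1.15);print(bot.read_state()["torque"])
E
```

```text
time: 9.65
tool_pos: [0.4748, -0.0137, 0.1727]
tcp_rot: [1.435, 2.792, -0.01]
wrist_force: [-5.6, -9.7, 8.7]
width: 0.147
grip_force: 62.1
pos [ 0.4748 -0.0137  0.1727] yang 0.621 tilt [-0.001 -0.007 -1.   ] q6 -0.694 F [-5.58 -9.73  8.73] t 9.65
units [ 0.05  0.04 -1.55] spin0.1 0.29
[-1.74734497  0.96681763  0.04231338]
```

```bash
python3 -m creep '[[0,0,0,0,0.8],[0,0,0,0,0.8],[0,0,0,0,0.8],[0,0,-0.4,0,0.8],[0,0,-0.5,0,0.8],[0,0,-0.5,0,0.8],[0,0,-0.5,0,0.8],[0,0,0,0.9,0.8],[0,0,0,0.9,0.8],[0,0,0,0.9,0.8],[0,0,0,0.9,0.8],[0,0,0,0.9,0.8],[0,0,0,0,0.8]]'
python3 - <<'E'
from h import *
import fit
p=np.load('p.npy');th=-2.81
g=fit.T(p,[(.045*np.cos(th),-.088,.14+.045*np.sin(th))])[0];print(g)
to([g[0],g[1],.265],p[2])
c=cam("side");save(c,"k",cv2.resize(c["pixels"][140:280,200:390],None,fx=4,fy=4,interpolation=cv2.INTER_CUBIC))
E
```

```text
time: 11.28
tool_pos: [0.4751, -0.0102, 0.266]
tcp_rot: [-2.023, -2.403, 0.0]
wrist_force: [-0.2, -0.0, 0.9]
width: 0.8
grip_force: 0.0
[ 0.58597741 -0.08032808  0.12535028]
pos [ 0.4751 -0.0102  0.266 ] yang 0.171 tilt [-0.  0. -1.] q6 -0.245 F [-0.21 -0.05  0.93] t 11.275
units [-1.76  1.95  0.02] spin0.1 0.0
```

View pics/k.png

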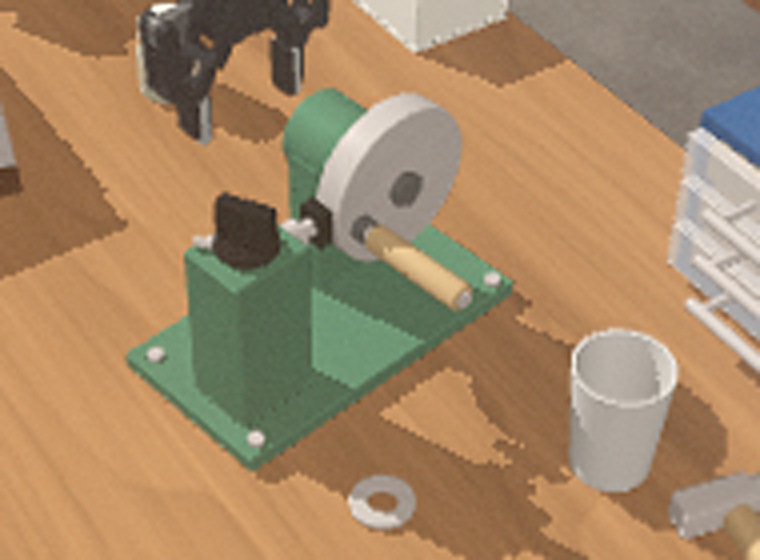

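The picture shows the knob bar at (245,228) swung across, from stand x towards the camera, so it is past the click. The handle is unmoved at (415,262). Next, a bias reading above the handle, then the grasp.

```bash
python3 -m creep '[[-0.44,0.49,0,0,0.6],[-0.44,0.49,0,0,0.6],[-0.44,0.49,0,0,0.6],[-0.44,0.49,0,0,0.6],[0,0,0,0,0.6],[0,0,0,0,0.6]]' 60 | grep wrist
for i in 1 2 3 4 5 6; do python3 -m creep '[[0,0,0,0,0.6]]' | grep wrist; done
python3 -m creep '[[0,0,0.5,0,0.6],[0,0,0.5,0,0.6],[0,0,0.5,0,0.6],[0,0,0.5,0,0.6],[0,0,0.5,0,0.6],[0,0,0.5,0,0.6],[0,0,0.2,0,0.6],[0,0,0,0,0.6]]'|grep -v rot
python3 -m creep '[[0,0,0,0,0],[0,0,0,0,0],[0,0,0,0,0],[0,0,0,0,0],[0,0,0,0,0]]'
```

```text
wrist_force: [-0.7, -0.0, -1.1]
wrist_force: [-0.9, -0.1, 0.2]
wrist_force: [0.2, -0.5, -0.2]
wrist_force: [0.4, 0.2, 0.1]
wrist_force: [0.1, -0.5, -0.3]
wrist_force: [-0.3, 0.1, 0.4]
wrist_force: [-0.2, 1.0, -0.7]
time: 13.82
tool_pos: [0.5862, -0.0805, 0.1057]
wrist_force: [0.2, 0.7, -0.1]
width: 0.598
grip_force: 0.0
time: 14.45
tool_pos: [0.5844, -0.0815, 0.1065]
tcp_rot: [-2.023, -2.4, 0.006]
wrist_force: [-6.7, -3.5, 1.1]
width: 0.242
grip_force: 58.5
```

Run:
```python
import numpy as np
th=np.radians(-161+15*np.arange(0,25));X=np.round(.45*np.cos(th)/.5,2);Z=np.round(.45*np.sin(th)/.5,2)
for i in range(24):print(-161+15*(i+1),round(X[i+1]-X[i],2),round(-(Z[i+1]-Z[i]),2),end=' | ')
```

```text
-146 0.1 0.21 | -131 0.16 0.18 | -116 0.2 0.13 | -101 0.22 0.07 | -86 0.23 0.02 | -71 0.23 -0.05 | -56 0.21 -0.1 | -41 0.18 -0.16 | -26 0.13 -0.2 | -11 0.07 -0.22 | 4 0.02 -0.23 | 19 -0.05 -0.23 | 34 -0.1 -0.21 | 49 -0.16 -0.18 | 64 -0.2 -0.13 | 79 -0.22 -0.07 | 94 -0.23 -0.02 | 109 -0.23 0.05 | 124 -0.21 0.1 | 139 -0.18 0.16 | 154 -0.13 0.2 | 169 -0.07 0.22 | 184 -0.02 0.23 | 199 0.05 0.23 |
```

```bash
python3 -m creep '[[0,0.05,0.1,0,0],[0,0.05,0.11,0,0]]' >>log
python3 -m creep '[[0,0.08,0.09,0,0],[0,0.08,0.09,0,0]]' >>log
python3 -m creep '[[0,0.1,0.07,0,0],[0,0.1,0.06,0,0]]' >>log
python3 -m creep '[[0,0.11,0.04,0,0],[0,0.11,0.03,0,0]]' >>log
egrep 'pos|wrist|grip' log
```

```text
tool_pos: [0.5894, -0.0807, 0.0959]
wrist_force: [-5.2, -3.0, 0.0]
grip_force: 58.5
tool_pos: [0.5976, -0.0792, 0.0866]
wrist_force: [-3.6, -2.3, -0.4]
grip_force: 58.5
tool_pos: [0.608, -0.0773, 0.08]
wrist_force: [-3.8, -2.4, -1.5]
grip_force: 58.5
tool_pos: [0.6203, -0.0752, 0.0765]
wrist_force: [-3.1, -3.1, -3.1]
grip_force: 58.6
```

```bash
(
python3 -m creep '[[0,0.12,0.01,0,0],[0,0.11,0.01,0,0]]'
python3 -m creep '[[0,0.12,-0.02,0,0],[0,0.11,-0.03,0,0]]'
python3 -m creep '[[0,0.11,-0.05,0,0],[0,0.1,-0.05,0,0]]'
python3 -m creep '[[0,0.09,-0.08,0,0],[0,0.09,-0.08,0,0]]'
python3 -m creep '[[0,0.07,-0.1,0,0],[0,0.06,-0.1,0,0]]'
python3 -m creep '[[0,0.04,-0.11,0,0],[0,0.03,-0.11,0,0]]'
python3 -m creep '[[0,0.01,-0.12,0,0],[0,0.01,-0.11,0,0]]'
python3 -m creep '[[0,-0.02,-0.12,0,0],[0,-0.03,-0.11,0,0]]' ) >>log
egrep 'pos|wrist' log | tail -16
```

```text
tool_pos: [0.6326, -0.073, 0.0762]
wrist_force: [-2.6, -3.8, 0.6]
tool_pos: [0.6438, -0.071, 0.0792]
wrist_force: [-3.3, -4.3, 1.8]
tool_pos: [0.6531, -0.0694, 0.0844]
wrist_force: [-7.4, -4.3, 5.7]
tool_pos: [0.6606, -0.068, 0.0917]
wrist_force: [-9.8, -5.3, 3.1]
tool_pos: [0.6662, -0.067, 0.1007]
wrist_force: [-7.6, -6.0, -1.2]
tool_pos: [0.6696, -0.0664, 0.1109]
wrist_force: [-5.9, -6.2, -4.3]
tool_pos: [0.6707, -0.0662, 0.1219]
wrist_force: [-4.4, -5.3, -6.2]
tool_pos: [0.669, -0.0665, 0.1333]
wrist_force: [-1.7, -5.9, -8.2]
```

```bash
(
python3 -m creep '[[0,-0.05,-0.11,0,0],[0,-0.05,-0.1,0,0]]'
python3 -m creep '[[0,-0.08,-0.09,0,0],[0,-0.08,-0.09,0,0]]'
python3 -m creep '[[0,-0.1,-0.07,0,0],[0,-0.1,-0.06,0,0]]'
python3 -m creep '[[0,-0.11,-0.04,0,0],[0,-0.11,-0.03,0,0]]'
python3 -m creep '[[0,-0.12,-0.01,0,0],[0,-0.11,-0.01,0,0]]'
python3 -m creep '[[0,-0.12,0.02,0,0],[0,-0.11,0.03,0,0]]'
python3 -m creep '[[0,-0.11,0.05,0,0],[0,-0.1,0.05,0,0]]'
python3 -m creep '[[0,-0.09,0.08,0,0],[0,-0.09,0.08,0,0]]'
python3 -m creep '[[0,-0.07,0.1,0,0],[0,-0.06,0.1,0,0]]'
python3 -m creep '[[0,-0.04,0.11,0,0],[0,-0.03,0.11,0,0]]'
python3 -m creep '[[0,-0.01,0.12,0,0],[0,-0.01,0.11,0,0]]'
python3 -m creep '[[0,0.02,0.12,0,0],[0,0.03,0.11,0,0]]'
) >>log
cat > ana.py <<'E'
import re,numpy as np
from scipy.optimize import least_squares
t=open('log').read();g=lambda k:np.array([eval(x) for x in re.findall(k+r': (\[.*\])',t)])
P=g('tool_pos');F=g('wrist_force');p=np.load('p.npy');a=p[2];u=np.array([np.cos(a),np.sin(a),0])
x=(P-[p[0],p[1],0])@u;z=P[:,2]+.019-.14;f=F@u;fz=F[:,2]
r=least_squares(lambda c:np.hypot(x-c[0],z-c[1])-c[2],[0,0,.045]);print("circle",r.x.round(4),"rms",r.fun.std())
th=np.arctan2(z-r.x[1],x-r.x[0])
ft=-f*np.sin(th)+fz*np.cos(th);fr=f*np.cos(th)+fz*np.sin(th)
A=np.c_[np.ones(len(th)),np.cos(th),np.sin(th)];s,*_=np.linalg.lstsq(A,ft,rcond=None)
for q in zip(np.degrees(th).round(),ft.round(1),(A@s).round(1),fr.round(1)):print(*map(float,q))
# external force on tool = -(push); push*45mm = drag + m g .042 cos(th+phi)
# push=-ft: amplitude A cos(th+phi)
phi=np.arctan2(s[2],-s[1]);print("drag",-s[0]*.045,"slug torque",np.hypot(s[1],s[2])*.045,"slug angle rel handle deg",np.degrees(phi))
print("handle angle for slug down",(-90-np.degrees(phi)+180)%360-180)
E
python3 ana.py
```

```text
circle [-0.0013 -0.0002  0.045 ] rms 0.0003572053326908275
-147.0 -3.1 -3.7 4.7
-131.0 -2.7 -3.1 2.9
-115.0 -3.1 -2.7 3.1
-98.0 -3.1 -2.5 3.6
-82.0 -3.1 -2.6 -1.0
-67.0 -3.0 -3.0 -3.2
-54.0 -3.1 -3.5 -9.3
-40.0 -4.5 -4.2 -10.1
-27.0 -4.9 -4.9 -7.1
-13.0 -5.7 -5.8 -5.7
1.0 -6.1 -6.7 -5.4
16.0 -7.1 -7.6 -4.9
31.0 -8.5 -8.4 -5.5
46.0 -9.1 -9.0 -7.0
60.0 -9.8 -9.5 -7.3
73.0 -10.1 -9.7 -7.1
86.0 -9.8 -9.7 -7.8
99.0 -9.3 -9.6 -4.9
111.0 -9.4 -9.3 0.9
125.0 -9.8 -8.8 11.7
144.0 -7.4 -7.8 19.1
165.0 -5.7 -6.6 14.8
-177.0 -5.5 -5.5 9.4
-161.0 -4.9 -4.5 9.4
drag 0.2752485337876102 slug torque 0.16273747752285275 slug angle rel handle deg -82.28004860815291
handle angle for slug down -7.719951391847076
```

The fit is clean: drag comes out at 0.275 N·m and the slug at 0.163, both as specified. The heavy side is down with the handle at about -8°, so I'll crank on in the same direction to there.

```bash
cp log log1; (
python3 -m creep '[[0,0.05,0.1,0,0],[0,0.05,0.11,0,0]]'
python3 -m creep '[[0,0.08,0.09,0,0],[0,0.08,0.09,0,0]]'
python3 -m creep '[[0,0.1,0.07,0,0],[0,0.1,0.06,0,0]]'
python3 -m creep '[[0,0.11,0.04,0,0],[0,0.11,0.03,0,0]]'
python3 -m creep '[[0,0.12,0.01,0,0],[0,0.11,0.01,0,0]]'
python3 -m creep '[[0,0.12,-0.02,0,0],[0,0.11,-0.03,0,0]]'
python3 -m creep '[[0,0.11,-0.05,0,0],[0,0.1,-0.05,0,0]]'
python3 -m creep '[[0,0.09,-0.08,0,0],[0,0.09,-0.08,0,0]]'
python3 -m creep '[[0,0.07,-0.1,0,0],[0,0.06,-0.1,0,0]]'
python3 -m creep '[[0,0.04,-0.11,0,0],[0,0.03,-0.11,0,0]]'
python3 -m creep '[[0,0.01,-0.06,0,0],[0,0,0,0,0],[0,0,0,0,0],[0,0,0,0,0],[0,0,0,0,0],[0,0,0,0,0]]' ) >>log
python3 ana.py; tail -6 log
python3 - <<'E'
from h import *
print(np.abs(bot.read_state()["joint_vel"]).max())
c=cam("side");save(c,"e",cv2.resize(c["pixels"][110:270,200:390],None,fx=3.7,fy=3.7,interpolation=cv2.INTER_CUBIC))
E
```

```text
circle [-0.0014 -0.0002  0.045 ] rms 0.0003118773906772853
-147.0 -3.1 -3.8 4.7
-131.0 -2.7 -3.1 2.9
-115.0 -3.1 -2.7 3.1
-98.0 -3.1 -2.5 3.6
-82.0 -3.1 -2.5 -1.0
-67.0 -3.0 -2.9 -3.2
-54.0 -3.1 -3.4 -9.3
-40.0 -4.5 -4.0 -10.1
-27.0 -4.9 -4.8 -7.1
-13.0 -5.7 -5.6 -5.7
1.0 -6.1 -6.5 -5.4
16.0 -7.1 -7.4 -4.9
31.0 -8.5 -8.2 -5.5
46.0 -9.1 -8.9 -6.9
60.0 -9.8 -9.4 -7.3
73.0 -10.1 -9.6 -7.1
86.0 -9.8 -9.7 -7.8
99.0 -9.3 -9.6 -4.9
111.0 -9.4 -9.3 0.9
125.0 -9.8 -8.8 11.7
144.0 -7.3 -7.9 19.1
165.0 -5.6 -6.7 14.8
-177.0 -5.5 -5.5 9.4
-161.0 -4.9 -4.6 9.4
-146.0 -4.3 -3.7 5.4
-130.0 -2.4 -3.1 4.5
-114.0 -3.1 -2.6 4.4
-99.0 -1.9 -2.5 2.4
-83.0 -2.7 -2.5 -1.5
-68.0 -3.4 -2.9 -4.0
-54.0 -3.0 -3.4 -9.1
-40.0 -4.0 -4.0 -9.0
-27.0 -5.0 -4.8 -7.6
-13.0 -6.2 -5.6 -5.8
-9.0 -3.6 -5.9 -6.4
drag 0.2728226321792088 slug torque 0.16261270422691926 slug angle rel handle deg -84.34008904129954
handle angle for slug down -5.659910958700465
time: 23.7
tool_pos: [0.6703, -0.0663, 0.1142]
tcp_rot: [-2.022, -2.4, 0.006]
wrist_force: [-5.8, -6.6, -2.6]
width: 0.235
grip_force: 60.2
0.0035399836568722545
```

View pics/e.png

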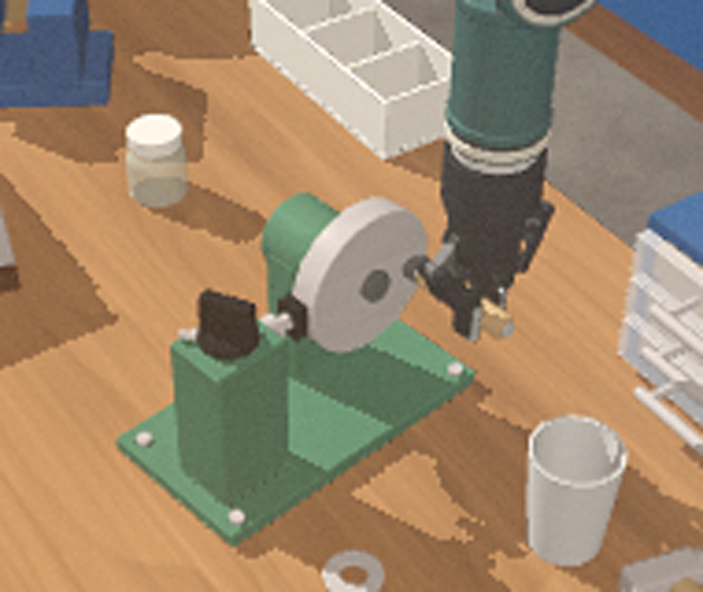

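The fingers hold the handle at (495,315), on the wheel's +x side. The knob is still over and nothing else has moved. The second pass gives the same angle (-6° against -9° now), so I'm handing it in.

```bash
python3 -c "
from workcell import bot
print(bot.finish_job())"
```

```text
the job is handed in; nothing more can be done
None
```

The job is handed in, with no verdict returned: the brake is off, and the gripper is holding the wheel still by its handle (60 N grip), with the heavy side at the bottom to within about 3–5° by the force readings.

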